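# Turn the chopper lid onto its pin and press it home

## Robot

A 7-joint arm with a two-finger parallel gripper is mounted at the origin on a cart in front of the work surface, level with it; the furniture and walls round the work are solid. World frame = base frame: x ahead of the robot, y to its left, z up, the work surface at z = 0. Lengths are in m, angles in rad, forces in N, time in s.
With the tool pointing down it reaches from about 0.425 to 0.925 m from the base axis. Payload 6.8 kg.
Tool frame: the origin (TCP) lies on the front face of the gripper's body, between the roots of the fingers; the fingertips stand 73 mm ahead of it and the grasp point (between the pads) lies 54 mm ahead of it (tcp_to_tips is the distance from the TCP to the fingertips, in m); z points along the fingers, x is the direction in which the jaws open and shut, and the axes are right-handed (so a half turn about z gives the same grasp; the last joint's range is limited). The gripper opens to 85 mm and grips with 20 to 120 N. Pads are 22 mm wide; open, the fingers measure 114 mm over their backs; the gripper's body (76 mm by 85 mm) begins 54 mm behind the grasp point. The pads swing forward as they close: fully open they stand 13 mm farther back than shut.
Start: joints at [-1.285, 0.477, 0.022, 1.555, -0.011, 1.109, -0.083], TCP at [0.259, 0.623, 0.304] pointing down, gripper open.
Joint ranges: [-2.96, 2.96], [-0.34, 2.1], [-1.41, 1.46], [0.24, 2.44], [-1.37, 4.51], [0.17, 1.92], [-2.96, 2.96]. Speed limits (rad/s): [2.39, 2.39, 3.14, 3.14, 3.14, 3.14, 3.14].

## Interface

Orientations are given as a unit quaternion [w, x, y, z].
In Python, from station import get_obs, read_camera, hand_in, look_for, silhouettes, tcp_to_tips gives the robot as it stands. The module is installed in compiled form; this text tells all that it offers.
- The arm moves only by the tool apply_moves, never from a script. Its argument "moves" is a list of rows, each a list of 3 entries, a list of its own where there are three numbers: the shift along the tool's x, y, z in units of 25 mm (1.0 is 25 mm), then the turn, a rotation vector about the tool's x, y, z in units of 10 degrees (1.0 is 10 degrees), then the gripper's target within -1 to 1 (fully open at 1, half-way at 0, shut at -1). In form: [[[dx, dy, dz], [rx, ry, rz], jaw], ...]. A call has 1 to 20 rows; each row is the pose to reach, as a shift and turn from the pose commanded when the call began, along the tool's axes at that moment; what a row does not reach only later rows make up. A row lasts 1/8 s, in which the tool goes at most 62.5 mm and 10.7 degrees, less where a joint would pass 70% of its speed; a pose out of reach is approached as far as the arm can. A call with a gripper value outside its range is refused whole. The fingers move at their own pace and stop on an object; "force" is the grip in N (left out, the last holds). Time passes only in rows, so rows that repeat a pose let the fingers close. It gives the time, the measured TCP pose, the force and the opening at its end, in the units of the state.
- get_obs(): the state, without advancing time (a new reading comes with each control period).
- read_camera(name): name is "scene" or "top" or "wrist"; returns a dict with "color" (384x512x3 uint8, red, green, blue), "mtx" (3x3 intrinsics, pixels), "eye" and "rotation" of the camera in the world; the wrist camera has in their place "hand_eye" (4x4, takes a point from camera to tool coordinates, whose origin is the TCP and whose axes are the tool frame's). Camera axes: x right, y up, looking along -z (the intrinsics and any distortion apply to the point x, -y, -z); pixel columns grow to the right and rows downward; lengths in m; the calibration is good to about 2 mm. A picture is of the moment at which its call begins: read the wrist's pose just before it. There is no depth.
- hand_in(): hands the job in, once; it reports no verdict.
Trained networks look in the newest picture that a camera, given by its name, has taken for a name from the list of things; names that differ only in an ending like _2 or _b are one class to them, and where a whole thing is asked for, a point or a joint stands for the part that bears it (a point fixed in the world has none). Each returns a list of dicts, best first, with "conf" (0 to 1); they miss things now and then, are a little off and sometimes report something else, mostly with a low value. They report only what shows in the picture. A call takes as long as a camera call. They do not tell look-alikes from the thing itself.
- look_for(camera, query): "pixel" ([row, column] in pixels, amid what is visible of it).
- silhouettes(camera, query): "mask" (384x512 bool, what is visible of it) and "pixel" ([row, column] in pixels, amid what is visible of it).
The state is a dict: "t": time; "q": joint angles; "joint_vel": joint speeds; "joint_torque": joint torques, N m; "eef_pos": TCP position; "tool_rot": TCP orientation; "contact_force": force on the tool from outside, world axes, zero at the start; "torque": the same for the moment, N m; "gripper_width": opening from 0.0 (shut) to 1.0 (fully open).
Only numpy, scipy, OpenCV 4.12 (cv2) and the standard library are available. Lean on these libraries where they do the work, as an engineer would, in place of code of your own. Each camera call takes 0.05 s, during which the arm holds its last target.

## Task

Close the food chopper: with a fingertip against the upright lug, push the lid of the steel bowl round until the notch in its rim stands over the pin that sticks out of the bowl, then press the middle of the lid gently straight down until it is fully home over the pin. Do not squeeze or lift the lid, and leave the mug, salt shaker, spice jar and ramekin where they stand.

Things in the scene. Friction and masses are not known exactly. Their poses are not given: they have to be found in the camera images.
- bowl: round steel chopper bowl with a black rubber foot, 127 mm across, fixed to the table (it does not slide). Origin: centre of its underside, on the table top and on the vertical axis about which the lid turns. Its x axis points towards the pin. Its body ends 72 mm above the table in a neck of 54 mm radius that the lid sits on
- pin (a point): horizontal steel pin, 9 mm diameter, fixed to the bowl; it sticks out radially along the bowl's x axis, at 76.5 mm above the table, to 92 mm from the bowl's axis, so 23 mm of it, with a 13 mm head, shows beyond the lid's rim. This point: on the pin's centre line, 62.5 mm from the bowl's axis, under the lid's rim
- notch (a point): notch in the rim of the grey plastic lid: 15 mm wide slot, open to the outside and cut through the full 18 mm height of the rim (radius 55.5 to 69 mm). This point: middle of the slot on the rim's lower edge, 62.5 mm from the axis. Anywhere but in the slot the rim's lower edge lands on the pin after 1.5 mm and the lid cannot go down; with the slot over the pin (3 mm play either side) it can
- lug (a point): upright thumb lug on the lid's top, exactly opposite the notch: a rounded block 30 mm long radially (31 to 61 mm from the axis), 10 mm thick, standing 25 mm above the lid's flat top. This point: middle of its upper end, 46 mm from the axis. Pushing it sideways with about 1.5 N turns the lid; the lid stays where it is left
- lid_top (a point): centre of the lid's top, on the bowl's axis, on a flat round pad 34 mm across and 2 mm high: the place to press. 102.5 mm above the table at the start, 92.5 mm when the lid is home. The lid's flat top round the pad is 2 mm lower.
- lid: the grey plastic lid, 138 mm across, a flat top with an 18 mm high rim. It turns freely on the bowl both ways, without stops, held only by light friction. Origin: on the bowl's axis, level with the rim's lower edge (82.5 mm above the table at the start, 72.5 mm when home). Its x axis points towards its notch, its -x axis towards its lug; the notch is over the pin when its x axis and the bowl's point the same way. It starts at least 0.7 rad away from that, either way round
- lid_press (a joint): how far the lid is pressed down from its starting height, in m: 0 at the start, 0.010 fully home, negative if lifted (it comes off upward). A rubber gasket holds it by friction at any height: pressing takes about 5 N, and it stays down when let go
- mug: white mug with handle, 92 x 127 x 95 mm, loose bystander; origin at the centre of its underside
- salt_shaker: glass salt shaker with metal top, 44 mm across, 90 mm high, loose bystander; origin at the centre of its underside
- spice_jar: square glass spice jar with grey cap, 46 x 46 x 96 mm, loose bystander; origin at the centre of its underside
- ramekin: small glazed white dish, 66 mm across, 34 mm high, loose bystander; origin at the centre of its underside
Mind the look-alikes: they are no part of the job. Leave any purple look-alike of the bowl alone.

How it is judged:
At the end, for the whole second after the job is handed in: The lid is at least 8 mm of its 10 mm down, its notch within 4.5 mm of the pin, and at rest; mug, salt shaker, spice jar and ramekin are upright and within 25 mm of where they stood (value of joint lid_press above 0.008 m and horizontal distance between notch and pin below 0.0045 m and linear speed of lid below 0.01 m/s and not (distance of mug from where it was at the start of the episode above 0.025 m or angle between mug's own z axis and vertical above 0.35 rad) and not (distance of salt_shaker from where it was at the start of the episode above 0.025 m or angle between salt_shaker's own z axis and vertical above 0.35 rad) and not (distance of spice_jar from where it was at the start of the episode above 0.025 m or angle between spice_jar's own z axis and vertical above 0.35 rad) and not (distance of ramekin from where it was at the start of the episode above 0.025 m or angle between ramekin's own z axis and vertical above 0.35 rad)); the robot touches nothing.
It fails at once if the lid is lifted more than 5 mm (value of joint lid_press below -0.005 m).
It fails at once if the lid is pressed or squeezed with more than 35 N (contact force between the fingers and lid above 35 N).
It fails at once if a bystander (mug, salt shaker, spice jar, ramekin) is pushed more than 25 mm or tipped ((distance of mug from where it was at the start of the episode above 0.025 m or angle between mug's own z axis and vertical above 0.35 rad) or (distance of salt_shaker from where it was at the start of the episode above 0.025 m or angle between salt_shaker's own z axis and vertical above 0.35 rad) or (distance of spice_jar from where it was at the start of the episode above 0.025 m or angle between spice_jar's own z axis and vertical above 0.35 rad) or (distance of ramekin from where it was at the start of the episode above 0.025 m or angle between ramekin's own z axis and vertical above 0.35 rad)).
It also fails if it takes over 51 s, if anything falls off the work surface, if the arm or the gripper's body presses on something with over 40 N, if the wrist force passes 120 N, or if a joint passes its speed limit or range.

## Working session

There is one attempt and no reset: what is moved stays moved. The work goes in short steps, Python scripts to look and compute and a tool call to move; the robot and the scene stay as the last step left them, time stands still between calls to the robot, and variables do not carry over. Pictures are saved under pics/ and viewed, and the job is handed in when it is done.

Besides the shell and the picture viewer there is one more tool, called after ">>>" as a command line: name --argument value ..., lists and objects as JSON in quotes. apply_moves: Moves the arm, as the interface text tells. Its arguments: {"type":"object","properties":{"moves":{"type":"array"},"force":{"type":"number"}},"required":["moves"]}

```bash
mkdir -p pics; python3 - <<'E'
from station import *
import cv2,numpy as np
o=get_obs();print(o['t'],o['eef_pos'],o['tool_rot'],o['contact_force'],o['gripper_width'],tcp_to_tips)
for n in ['scene','top']:
    c=read_camera(n);cv2.imwrite(f'pics/{n}0.png',c['color'][:,:,::-1]);print(n,c['mtx'].tolist(),np.round(c['eye'],3),np.round(c['rotation'],3).tolist(), [k for k in c])
    for q in ['bowl','lug','notch','pin','lid_top','mug','salt_shaker','spice_jar','ramekin']:
        print(q,[(np.round(d['pixel'],1).tolist(),round(d['conf'],2)) for d in look_for(n,q)][:4])
E
```

```text
0.0 [0.25878183 0.62288583 0.30286002] [ 5.91322694e-04  8.31759985e-01  5.55134537e-01 -7.89478282e-04] [-0.02665921 -0.25635326 -0.11574778] 1.001045124893661 0.0726
scene [[448.3843920584527, 0.0, 251.72390541242643], [0.0, 448.3843920584527, 192.36956100656462], [0.0, 0.0, 1.0]] [-0.225  0.368  1.184] [-0.493, -0.163, 0.279, 0.808] ['color', 'mtx', 'eye', 'rotation']
bowl [([196.0, 321.3], 0.61)]
lug []
notch [([197.8, 319.8], 0.53)]
pin []
lid_top []
mug []
salt_shaker [([197.5, 321.3], 0.52)]
spice_jar []
ramekin [([172.7, 314.0], 0.61)]
top [[436.7517324523909, 0.0, 247.16839734910963], [0.0, 436.7517324523909, 193.35430660173068], [0.0, 0.0, 1.0]] [ 0.28  -0.025  1.143] [0.746, 0.082, -0.072, -0.657] ['color', 'mtx', 'eye', 'rotation']
bowl [([169.6, 260.6], 0.65), ([256.1, 261.8], 0.59)]
lug [([257.8, 265.7], 0.65), ([169.1, 262.2], 0.63)]
notch [([256.6, 264.6], 0.97), ([169.2, 263.3], 0.56), ([135.4, 145.9], 0.49)]
pin [([255.1, 262.3], 0.95), ([165.5, 259.5], 0.73)]
lid_top [([169.3, 262.1], 0.79), ([255.2, 268.2], 0.73)]
mug [([134.7, 146.1], 0.86)]
salt_shaker [([195.4, 359.5], 0.6)]
spice_jar [([201.7, 157.2], 0.88)]
ramekin [([196.4, 363.1], 0.97)]
```

View pics/scene0.png

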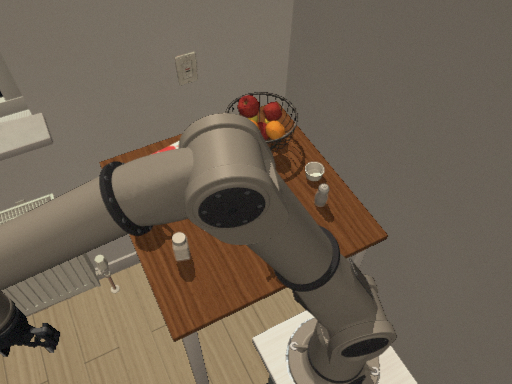

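View pics/top0.png

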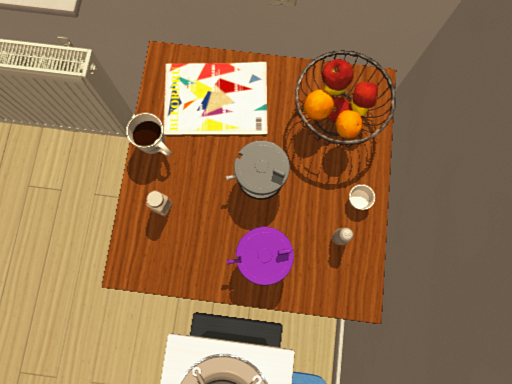

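```bash
python3 - <<'E'
import cv2
i=cv2.imread('pics/top0.png')[110:310,170:410];cv2.imwrite('pics/top0c.png',cv2.resize(i,None,fx=3,fy=3,interpolation=2))
E
```

```text
(no output)
```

View pics/top0c.png

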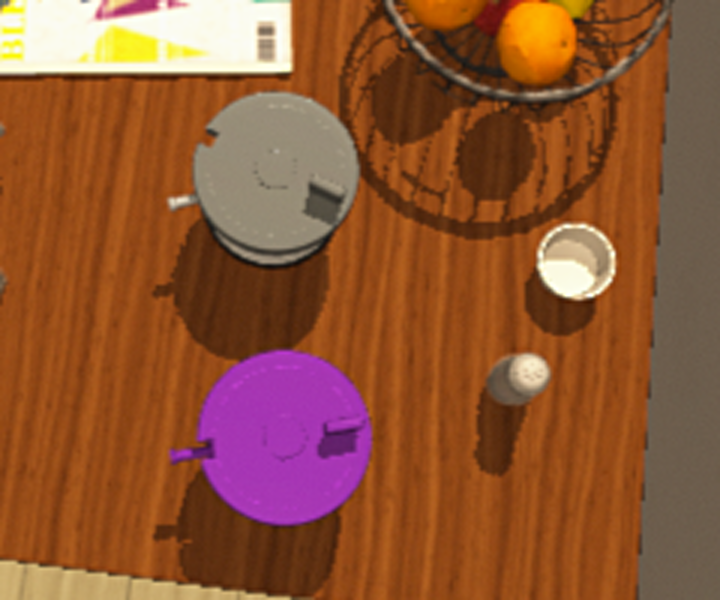

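Two candidates: the grey lid on steel at (row 169, col 262), and the purple one at (256, 262). The grey one fits the description (steel bowl, grey plastic lid), and the purple one is the look-alike to leave alone. The crop shows the pin at about (178, 231), the notch at about (155, 239) and the lug at about (172, 278).

```bash
cat >h.py <<'E'
import numpy as np,cv2
from station import *
from scipy.spatial.transform import Rotation as R
def campose(c,o=None):
    if 'eye' in c:
        q=np.array(c['rotation']); 
        Rm=q if q.shape==(3,3) else R.from_quat(q[[1,2,3,0]]).as_matrix()
        return np.array(c['eye']),Rm
    H=np.array(c['hand_eye']);T=np.eye(4);q=o['tool_rot'];T[:3,:3]=R.from_quat([q[1],q[2],q[3],q[0]]).as_matrix();T[:3,3]=o['eef_pos']
    M=T@H;return M[:3,3],M[:3,:3]
def proj(P,K,e,Rm):
    p=(np.atleast_2d(P)-e)@Rm; u=np.c_[p[:,0],-p[:,1],-p[:,2]]@np.array(K).T
    return u[:,:2]/u[:,2:]   # col,row
def back(cr,z,K,e,Rm):
    d=np.linalg.inv(K)@np.array([cr[0],cr[1],1]);d=Rm@np.array([d[0],-d[1],-d[2]])
    return e+d*(z-e[2])/d[2]
def model(c0,pa,la,press=0):
    t=np.linspace(0,2*np.pi,120);z=-press
    u=lambda a,r,zz:[c0[0]+r*np.cos(a),c0[1]+r*np.sin(a),zz]
    S={}
    S['top']=([u(a,.069,.1005+z) for a in t],(0,255,0))
    S['low']=([u(a,.069,.0825+z) for a in t],(0,160,0))
    S['pad']=([u(a,.017,.1025+z) for a in t],(255,255,0))
    S['pin']=([u(pa,r,.0765) for r in (.069,.092)],(0,0,255))
    def box(a,r0,r1,h,zz):
        ca,sa=np.cos(a),np.sin(a);return [[c0[0]+r*ca-s*sa,c0[1]+r*sa+s*ca,zz] for r,s in((r0,-h),(r1,-h),(r1,h),(r0,h),(r0,-h))]
    S['lug']=(box(la+np.pi,.031,.061,.005,.1255+z),(255,0,0))
    S['lugb']=(box(la+np.pi,.031,.061,.005,.1005+z),(255,0,128))
    S['notch']=(box(la,.0555,.069,.0075,.1005+z),(255,0,255))
    return S
def draw(img,S,K,e,Rm,f,off):
    im=cv2.resize(img,None,fx=f,fy=f,interpolation=cv2.INTER_CUBIC)
    for p,c in S.values():
        q=(proj(p,K,e,Rm)+.5)*f-np.array(off); cv2.polylines(im,[np.round(q).astype(int)],False,c,1)
    return im
E
python3 - <<'E'
from h import *
c=read_camera('top');K=c['mtx'];e,Rm=campose(c)
g=lambda x,y:(170+x/3-.5,110+y/3-.5)
C=back(g(276,169),.1025,K,e,Rm);P=back(g(180,203),.0765,K,e,Rm);L=back(g(327,188),.1255,K,e,Rm);N=back(g(209,137),.1005,K,e,Rm)
print(C,P,L,N)
for p in (P,L,N):
    d=(p-C)[:2];print(np.hypot(*d),np.arctan2(d[1],d[0]))
pa=np.arctan2(*(P-C)[1::-1]);la=np.arctan2(*(N-C)[1::-1])
im=np.ascontiguousarray(c['color'][:,:,::-1])
i=draw(im,model(C,pa,la),K,e,Rm,6,(210*6,130*6))
i=cv2.resize(im,None,fx=6,fy=6,interpolation=cv2.INTER_CUBIC)
for p,cc in model(C,pa,la).values(): cv2.polylines(i,[np.round((proj(p,K,e,Rm)+.5)*6).astype(int)],False,cc,1)
cv2.imwrite('pics/ov1.png',i[130*6:220*6,200*6:310*6])
print(np.hypot(*C[:2]))
for n,z,(r,cc) in [('mug',.05,(135,146)),('spice',.05,(203,158)),('salt',.08,(236,343)),('ram',.03,(197,362)),('basket',.1,(97,345)),('purple',.1,(256,264))]: print(n,back((cc,r),z,K,e,Rm))
E
```

```text
[ 0.58323677 -0.02116576  0.1025    ] [0.5510507 0.0554271 0.0765   ] [ 0.56598381 -0.06384669  0.1255    ] [0.60417606 0.03742078 0.1005    ]
0.0830807482991844 1.9686137542061852
0.0460361389256875 -1.954944864972444
0.06221605034792548 1.227537385687464
0.5836206993361611
mug [0.64376538 0.29200538 0.05      ]
spice [0.46709793 0.22913185 0.05      ]
salt [ 0.43846852 -0.23977705  0.08      ]
ram [ 0.55393419 -0.2908259   0.03      ]
basket [ 0.79400914 -0.21211131  0.1       ]
purple [ 0.36417776 -0.05376784  0.1       ]
```

View pics/ov1.png

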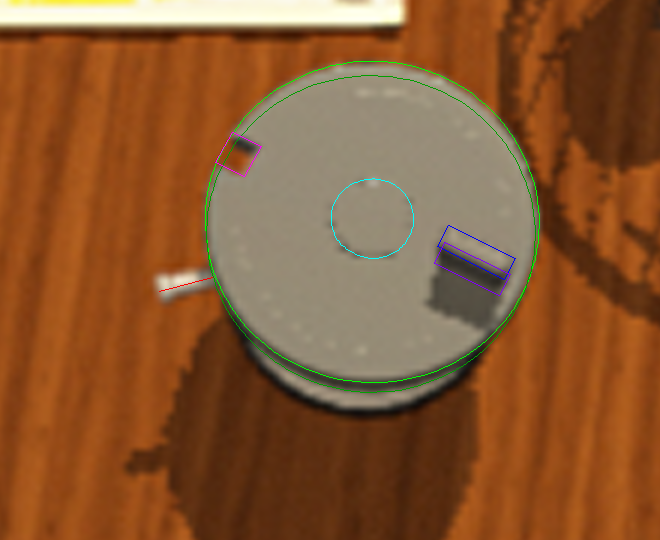

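The overlay fits: pin at angle of about 1.96 rad and lid at about 1.2 rad, so the lid must turn about +0.75 rad counter-clockwise. I'll approach above the clockwise side of the lug with the gripper shut.

```bash
cat >>h.py <<'E'
C0=np.array([.5832,-.0212])
def trow(o,P,yaw=None):
    """target TCP P and yaw of tool x (world deg) -> row shift units, turn units"""
    q=o['tool_rot'];Rt=R.from_quat([q[1],q[2],q[3],q[0]])
    d=Rt.inv().apply(np.array(P)-o['eef_pos'])/.025
    if yaw is None: return np.round(d,2),None
    y=np.radians(yaw);Rg=R.from_matrix(np.array([[np.cos(y),np.sin(y),0],[np.sin(y),-np.cos(y),0],[0,0,-1]]))
    rv=(Rt.inv()*Rg).as_rotvec(degrees=True)/10
    return np.round(d,2),np.round(rv,2)
def fpos(a,back,z,r=.046):
    """finger centre behind lug whose direction is a"""
    return np.array([C0[0]+r*np.cos(a)+back*np.sin(a),C0[1]+r*np.sin(a)-back*np.cos(a),z])
E
python3 - <<'E'
from h import *
o=get_obs()
a=1.2-np.pi
for z in (.303,.183): 
    p=fpos(a,.025,z);print(p,trow(o,p,np.degrees(a+np.pi)))
E
```

```text
[ 0.54323057 -0.05501485  0.303     ] (array([-20.69,  20.91,   0.04]), array([ 0.  ,  0.  , -0.13]))
[ 0.54323057 -0.05501485  0.183     ] (array([-20.69,  20.91,   4.84]), array([ 0.  ,  0.  , -0.13]))
```

>>> apply_moves --moves '[[[-1.5,1.5,0],[0,0,0],-1],[[-3,3,0],[0,0,0],-1],[[-4.5,4.5,0],[0,0,0],-1],[[-6,6,0],[0,0,0],-1],[[-7.5,7.5,0],[0,0,0],-1],[[-9,9,0],[0,0,0],-1],[[-10.5,10.5,0],[0,0,0],-1],[[-12,12,0],[0,0,0],-1],[[-13.5,13.5,0],[0,0,0],-1],[[-15,15,0],[0,0,0],-1],[[-16.5,16.5,0],[0,0,0],-1],[[-18,18,0],[0,0,0],-1],[[-19,19.5,0],[0,0,0],-1],[[-20,20.5,0],[0,0,0],-1],[[-20.7,20.9,0],[0,0,-0.1],-1],[[-20.7,20.9,0],[0,0,-0.1],-1]]' --force 20

```text
t: 3.05
eef_pos: [0.5429, -0.0567, 0.304]
tool_rot: [0.0, 0.828, 0.561, -0.0]
contact_force: [-0.2, 0.9, 0.3]
gripper_width: -0.003
```

```bash
python3 - <<'E'
from h import *
o=get_obs();print(o['t'],o['eef_pos'],o['gripper_width'],o['contact_force'],o['q'])
c=read_camera('wrist');K=c['mtx'];e,Rm=campose(c,o);print(np.round(e,3),c.keys())
im=np.ascontiguousarray(c['color'][:,:,::-1]);cv2.imwrite('pics/w1raw.png',im)
i=cv2.resize(im,None,fx=1.5,fy=1.5)
for p,cc in model(C0,1.96,1.2).values(): cv2.polylines(i,[np.round((proj(p,K,e,Rm)+.5)*1.5).astype(int)],False,cc,1)
cv2.imwrite('pics/w1.png',i)
p=fpos(1.2-np.pi,.025,.183);print(trow(o,p,np.degrees(1.2)))
E
```

```text
3.05 [ 0.54290422 -0.05674438  0.30398041] -0.0030890720133724178 [-0.22167331  0.8931929   0.32319995] [-0.33973054  0.27362977  0.39922178  1.88784502 -0.12418094  1.00400252
  1.30386588]
[ 0.476 -0.03   0.373] dict_keys(['color', 'mtx', 'hand_eye'])
(array([ 0.07, -0.02,  4.84]), array([ 0.  ,  0.  , -0.05]))
```

View pics/w1.png

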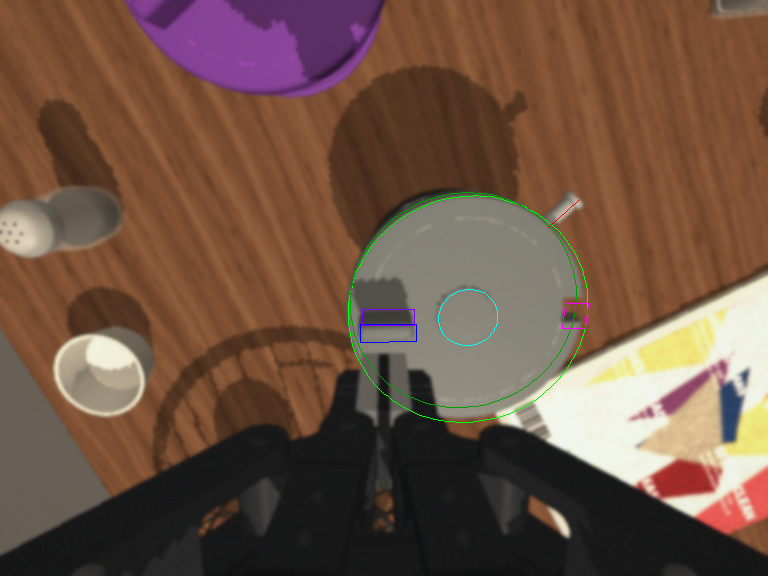

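```bash
python3 - <<'E'
from h import *
o=get_obs()
c=read_camera('wrist');K=c['mtx'];e,Rm=campose(c,o)
im=np.ascontiguousarray(c['color'][:,:,::-1])
f=4;i=cv2.resize(im,None,fx=f,fy=f,interpolation=2)
S=model(C0,1.96,1.2)
q=o['tool_rot'];Rt=R.from_quat([q[1],q[2],q[3],q[0]])
fp=np.array(o['eef_pos'])+Rt.apply(np.array([[-.0145,-.011,0],[.0145,-.011,0],[.0145,.011,0],[-.0145,.011,0],[-.0145,-.011,0]]))
for z in (.110,.231):
    g=fp.copy();g[:,2]=z;S['f%g'%z]=(g,(0,255,255))
del S['lugb']
for p,cc in S.values(): cv2.polylines(i,[np.round((proj(p,K,e,Rm)+.5)*f).astype(int)],False,cc,1)
cv2.imwrite('pics/w1c.png',i[120*f:260*f,220*f:400*f])
E
```

```text
(no output)
```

View pics/w1c.png

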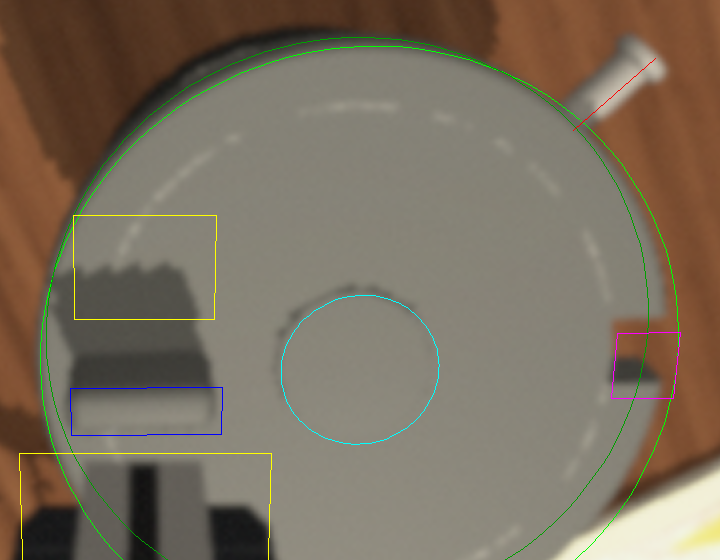

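The wrist view shows the lug at crop (145, 410) and the planned finger footprint clear of it on the pin side. The calibration offset is about 1–2 mm. Descending.

>>> apply_moves --moves '[[[0,0,1],[0,0,0],-1],[[0,0,2],[0,0,0],-1],[[0,0,3],[0,0,0],-1],[[0,0,4],[0,0,0],-1],[[0,0,4.5],[0,0,0],-1],[[0,0,4.85],[0,0,0],-1],[[0,0,4.85],[0,0,0],-1],[[0,0,4.85],[0,0,0],-1]]'

```text
t: 4.15
eef_pos: [0.5434, -0.055, 0.1834]
tool_rot: [0.0, 0.827, 0.562, 0.001]
contact_force: [0.3, -0.6, 0.1]
gripper_width: 0.001
```

```bash
cat >>h.py <<'E'
def shot(name,c0=None,pa=1.96,la=1.2,press=0):
    o=get_obs();print(o['t'],np.round(o['eef_pos'],4),np.round(o['contact_force'],2))
    c=read_camera('top');K=c['mtx'];e,Rm=campose(c);im=np.ascontiguousarray(c['color'][:,:,::-1])
    i=cv2.resize(im,None,fx=6,fy=6,interpolation=cv2.INTER_CUBIC)
    j=i.copy()
    for p,cc in model(C0 if c0 is None else c0,pa,la,press).values(): cv2.polylines(i,[np.round((proj(p,K,e,Rm)+.5)*6).astype(int)],False,cc,1)
    cv2.imwrite(name,np.hstack([j[130*6:220*6,215*6:280*6],i[130*6:220*6,215*6:280*6]]))
E
python3 - <<'E'
from h import *
shot('pics/t2.png')
o=get_obs()
a0=1.2-np.pi
for k in range(0,11):
    a=a0+.075*k
    print(k,*trow(o,fpos(a,.015,.182),np.degrees(a+np.pi)))
E
```

```text
4.15 [ 0.5434 -0.055   0.1834] [ 0.34 -0.56  0.1 ]
0 [0.   0.39 0.06] [ 0.01 -0.   -0.03]
1 [-0.04  0.53  0.06] [ 0.01 -0.   -0.46]
2 [-0.07  0.68  0.06] [ 0.01 -0.   -0.89]
3 [-0.08  0.82  0.06] [ 0.01 -0.   -1.32]
4 [-0.09  0.96  0.06] [ 0.01 -0.   -1.75]
5 [-0.09  1.11  0.06] [ 0.01 -0.   -2.18]
6 [-0.07  1.25  0.06] [ 0.01 -0.   -2.61]
7 [-0.05  1.4   0.06] [ 0.01 -0.   -3.04]
8 [-0.01  1.54  0.06] [ 0.01 -0.   -3.47]
9 [0.04 1.67 0.06] [ 0.01 -0.   -3.9 ]
10 [0.09 1.81 0.06] [ 0.01 -0.   -4.33]
```

View pics/t2.png

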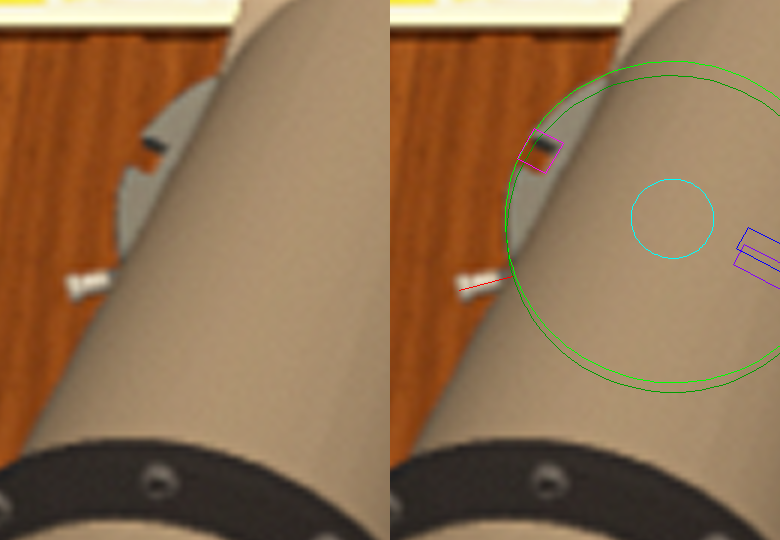

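Top view: the notch (left panel 155, 155) and pin (90, 285) are both visible, so I can watch the alignment. Pushing most of the way.

>>> apply_moves --moves '[[[0,0.2,0.06],[0,0,0],-1],[[0,0.4,0.06],[0,0,0],-1],[[-0.04,0.53,0.06],[0,0,-0.46],-1],[[-0.07,0.68,0.06],[0,0,-0.89],-1],[[-0.08,0.82,0.06],[0,0,-1.32],-1],[[-0.09,0.96,0.06],[0,0,-1.75],-1],[[-0.09,1.11,0.06],[0,0,-2.18],-1],[[-0.07,1.25,0.06],[0,0,-2.61],-1],[[-0.05,1.4,0.06],[0,0,-3.04],-1],[[-0.05,1.4,0.06],[0,0,-3.04],-1]]'

```text
t: 5.45
eef_pos: [0.5752, -0.0693, 0.1811]
tool_rot: [-0.0, 0.651, 0.759, -0.0]
contact_force: [-0.1, -0.2, 0.2]
gripper_width: 0.001
```

```bash
python3 - <<'E'
from h import *
shot('pics/t3.png',pa=1.945,la=1.7)
E
```

```text
5.45 [ 0.5752 -0.0693  0.1811] [-0.08 -0.19  0.24]
```

View pics/t3.png

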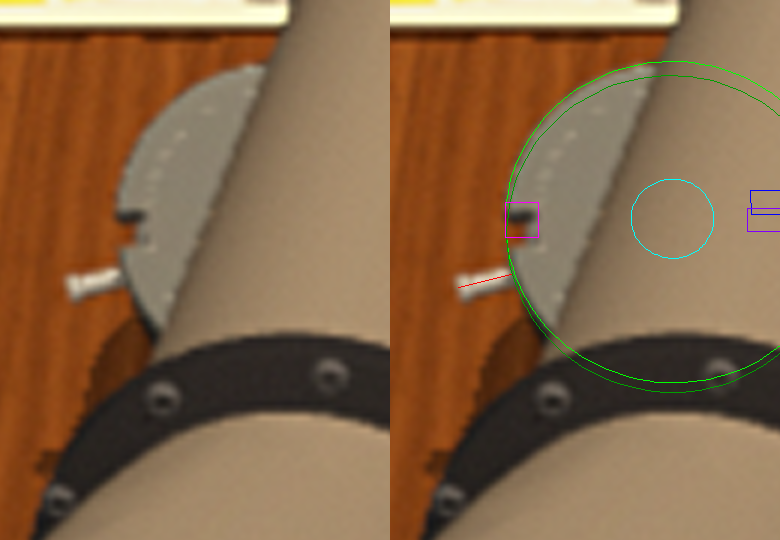

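```bash
python3 - <<'E'
from h import *
o=get_obs()
a0=1.2-np.pi
for k in (7.5,8,8.5,9,9.3):
    a=a0+.075*k
    print(k,*trow(o,fpos(a,.015,.182),np.degrees(a+np.pi)))
a=a0+.075*9.3;print('back',*trow(o,fpos(a,.023,.182),np.degrees(a+np.pi)))
E
```

```text
7.5 [-0.01  0.08 -0.04] [ 0.   -0.   -0.23]
8 [-0.03  0.15 -0.04] [ 0.   -0.   -0.44]
8.5 [-0.04  0.22 -0.04] [ 0.   -0.   -0.66]
9 [-0.06  0.29 -0.04] [ 0.   -0.   -0.87]
9.3 [-0.06  0.34 -0.04] [ 0. -0. -1.]
back [-0.12  0.02 -0.04] [ 0. -0. -1.]
```

>>> apply_moves --moves '[[[-0.01,0.08,0],[0,0,-0.23],-1],[[-0.03,0.15,0],[0,0,-0.44],-1],[[-0.04,0.22,0],[0,0,-0.66],-1],[[-0.06,0.29,0],[0,0,-0.87],-1],[[-0.06,0.34,0],[0,0,-1],-1],[[-0.06,0.34,0],[0,0,-1],-1],[[-0.06,0.34,0],[0,0,-1],-1],[[-0.12,0,0],[0,0,-1],-1],[[-0.12,0,0],[0,0,-1],-1]]'

```text
t: 6.62
eef_pos: [0.5748, -0.072, 0.1812]
tool_rot: [-0.0, 0.582, 0.813, 0.0]
contact_force: [-0.2, -0.6, -0.8]
gripper_width: -0.004
```

```bash
cat >>h.py <<'E'
def wshot(name,pa,la,c0=None,press=0,f=2):
    import time
    o=get_obs();c=read_camera('wrist');K=c['mtx'];e,Rm=campose(c,o);im=np.ascontiguousarray(c['color'][:,:,::-1])
    cv2.imwrite(name.replace('.png','_raw.png'),im)
    np.savez(name.replace('.png','.npz'),im=im,K=K,e=e,Rm=Rm)
    i=cv2.resize(im,None,fx=1.5,fy=1.5)
    for p,cc in model(C0 if c0 is None else c0,pa,la,press).values(): cv2.polylines(i,[np.round((proj(p,K,e,Rm)+.5)*1.5).astype(int)],False,cc,1)
    cv2.imwrite(name,i)
E
python3 - <<'E'
from h import *
shot('pics/t4.png',pa=1.945,la=1.9);wshot('pics/w4.png',1.945,1.9)
E
```

```text
6.625 [ 0.5748 -0.072   0.1812] [-0.18 -0.59 -0.77]
```

View pics/t4.png

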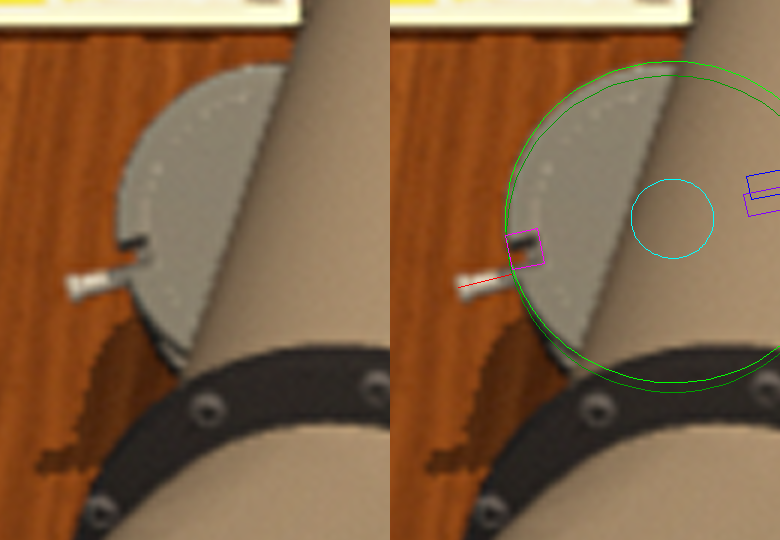

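View pics/w4.png

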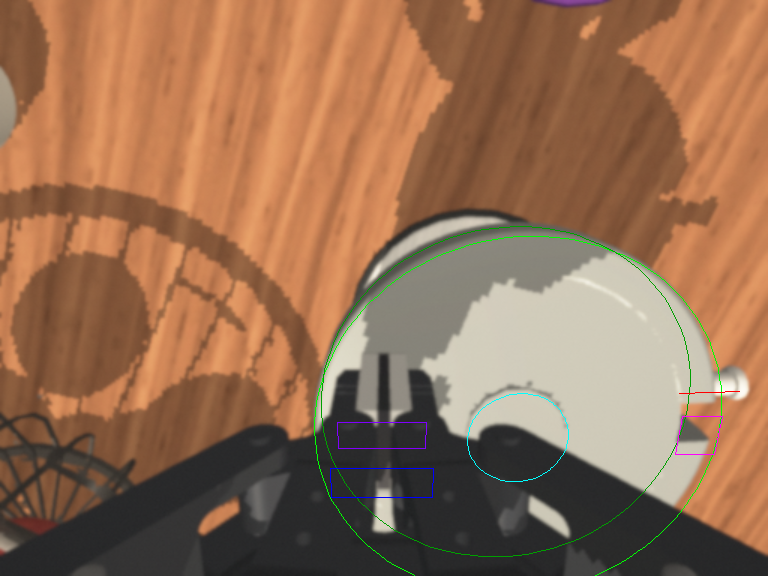

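Top view: the pin root now shows at the lower edge of the notch (left panel 140, 262), so it's nearly aligned. I'll rise over the lid centre for a clear wrist view.

```bash
python3 - <<'E'
from h import *
o=get_obs()
print(trow(o,[.5832,-.0212,.27],109))
E
```

```text
(array([ 1.82,  0.95, -3.55]), array([ 0.  , -0.  , -0.02]))
```

>>> apply_moves --moves '[[[0,0,-1],[0,0,0],-1],[[0,0,-2],[0,0,0],-1],[[0.5,0.2,-3],[0,0,0],-1],[[1.1,0.6,-3.55],[0,0,0],-1],[[1.8,0.95,-3.55],[0,0,0],-1],[[1.8,0.95,-3.55],[0,0,0],-1],[[1.8,0.95,-3.55],[0,0,0],-1]]'

```text
t: 7.6
eef_pos: [0.5829, -0.022, 0.2687]
tool_rot: [-0.001, 0.582, 0.813, -0.001]
contact_force: [0.1, -0.3, -0.3]
gripper_width: 0.003
```

```bash
python3 - <<'E'
from h import *
o=get_obs();print(o['t'],o['eef_pos'],o['q'])
wshot('pics/w5.png',1.945,1.9)
E
```

```text
7.6 [ 0.58287132 -0.02201199  0.26874352] [-0.20806066  0.36521358  0.17612163  1.82538011 -0.0757857   0.95965074
  1.90003368]
```

View pics/w5.png

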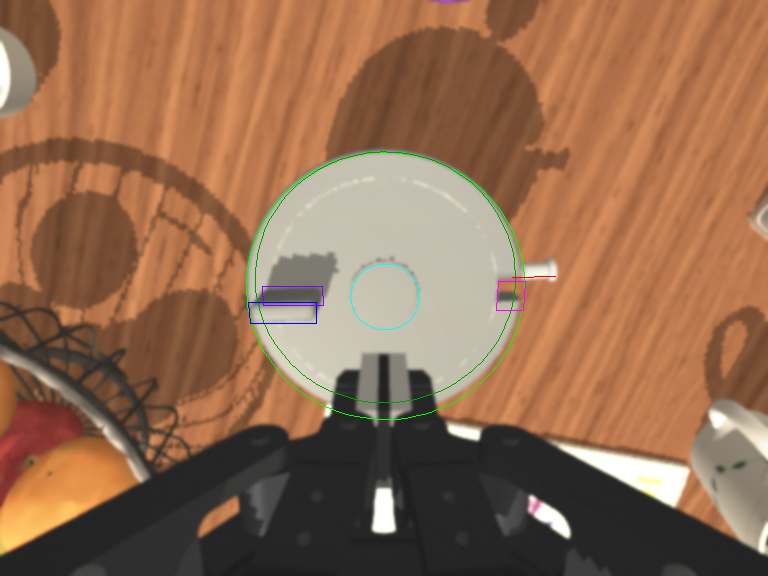

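```bash
cat >>h.py <<'E'
def wcrop(npz,out,pa,la,c0=None,press=0,win=(315,170,60,60),win2=(155,160,80,60),f=7):
    d=np.load(npz);i=cv2.resize(d['im'],None,fx=f,fy=f,interpolation=2);j=i.copy()
    for p,cc in model(C0 if c0 is None else c0,pa,la,press).values(): cv2.polylines(i,[np.round((proj(p,d['K'],d['e'],d['Rm'])+.5)*f).astype(int)],False,cc,1)
    x,y,w,h=[v*f for v in win];x2,y2,w2,h2=[v*f for v in win2]
    cv2.imwrite(out,np.vstack([np.hstack([j[y:y+h,x:x+w],i[y:y+h,x:x+w]])]))
    cv2.imwrite(out.replace('.png','_b.png'),i[y2:y2+h2,x2:x2+w2])
E
python3 - <<'E'
from h import *
wcrop('pics/w5.npz','pics/w5c.png',1.93,1.9,C0+[.0,.0])
E
```

```text
(no output)
```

View pics/w5c.png

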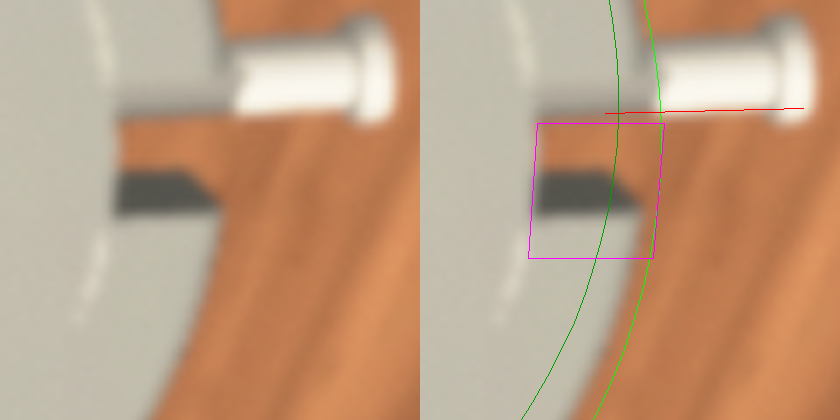

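View pics/w5c_b.png

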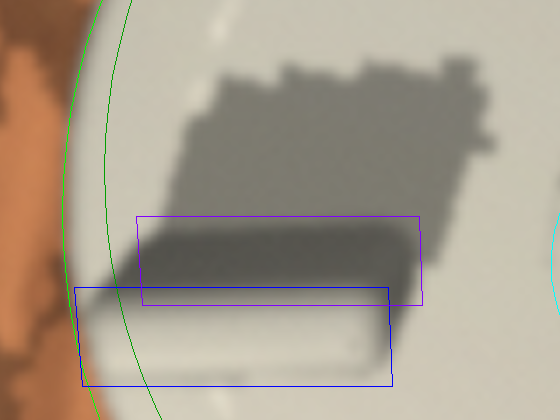

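```bash
cat >>h.py <<'E'
def rel(npz,win,f,la,pa,press=0,sgn=-1):
    d=np.load(npz)
    pr=lambda P:(proj(P,d['K'],d['e'],d['Rm'])[0]+.5)*f-np.array(win[:2])*f
    def pt(a,r,s,z): return [C0[0]+r*np.cos(a)-s*np.sin(a),C0[1]+r*np.sin(a)+s*np.cos(a),z-press]
    for s in(-.0075,.0075):
        for z in (.1005,.0825): print('notch edge',s,z,[np.round(pr(pt(la,r,s,z)),0).tolist() for r in(.0555,.069)])
    for r in(.07,.08,.09): print('pin',r,np.round(pr(pt(pa,r,0,.0765+press)),0))
    print('lug',[np.round(pr(pt(la+np.pi,r,0,.1255)),0).tolist() for r in(.031,.061)])
E
python3 - <<'E'
from h import *
for la in(1.9,1.95):
  print(la);rel('pics/w5.npz',(315,170),7,la,la)
E
```

```text
1.9
notch edge -0.0075 0.1005 [[108.0, 258.0], [233.0, 258.0]]
notch edge -0.0075 0.0825 [[74.0, 207.0], [192.0, 207.0]]
notch edge 0.0075 0.1005 [[117.0, 123.0], [244.0, 123.0]]
notch edge 0.0075 0.0825 [[82.0, 81.0], [201.0, 81.0]]
pin 0.07 [192. 131.]
pin 0.08 [278. 131.]
pin 0.09 [364. 131.]
lug [[-730.0, 267.0], [-1042.0, 267.0]]
1.95
notch edge -0.0075 0.1005 [[112.0, 233.0], [239.0, 227.0]]
notch edge -0.0075 0.0825 [[78.0, 184.0], [196.0, 179.0]]
notch edge 0.0075 0.1005 [[114.0, 98.0], [243.0, 91.0]]
notch edge 0.0075 0.0825 [[79.0, 57.0], [199.0, 51.0]]
pin 0.07 [194. 102.]
pin 0.08 [280.  97.]
pin 0.09 [367.  93.]
lug [[-729.0, 282.0], [-1038.0, 297.0]]
```

The close-up shows the pin (crop row about 77) coming through the notch. Allowing for height parallax, the notch centre is within about 1 mm of it, against 3 mm of play. Pressing in careful steps.

>>> apply_moves --moves '[[[0,0,1],[0,0,0],-1],[[0,0,2],[0,0,0],-1],[[0,0,3],[0,0,0],-1],[[0,0,3.4],[0,0,0],-1],[[0,0,3.6],[0,0,0],-1],[[0,0,3.7],[0,0,0],-1],[[0,0,3.74],[0,0,0],-1],[[0,0,3.78],[0,0,0],-1],[[0,0,3.8],[0,0,0],-1],[[0,0,3.8],[0,0,0],-1]]'

```text
t: 8.9
eef_pos: [0.5836, -0.0217, 0.1752]
tool_rot: [0.0, 0.582, 0.813, 0.0]
contact_force: [-1.0, 0.1, 2.6]
gripper_width: -0.002
```

>>> apply_moves --moves '[[[0,0,0.04],[0,0,0],-1],[[0,0,0.08],[0,0,0],-1],[[0,0,0.08],[0,0,0],-1]]'

```text
t: 9.28
eef_pos: [0.5836, -0.0217, 0.173]
tool_rot: [0.0, 0.582, 0.813, 0.0]
contact_force: [-0.6, -0.7, 5.4]
gripper_width: 0.003
```

>>> apply_moves --moves '[[[0,0,0.04],[0,0,0],-1],[[0,0,0.08],[0,0,0],-1],[[0,0,0.08],[0,0,0],-1]]'

```text
t: 9.65
eef_pos: [0.5836, -0.0217, 0.1708]
tool_rot: [0.0, 0.582, 0.813, 0.0]
contact_force: [0.3, 0.2, 3.3]
gripper_width: -0.003
```

Past the 1.5 mm jam depth at steady low force: the pin is in the notch. Continuing down.

>>> apply_moves --moves '[[[0,0,0.04],[0,0,0],-1],[[0,0,0.08],[0,0,0],-1],[[0,0,0.12],[0,0,0],-1],[[0,0,0.12],[0,0,0],-1]]'

```text
t: 10.15
eef_pos: [0.5835, -0.0217, 0.1678]
tool_rot: [0.0, 0.582, 0.813, 0.0]
contact_force: [1.1, 0.7, 3.6]
gripper_width: -0.0
```

>>> apply_moves --moves '[[[0,0,0.03],[0,0,0],-1],[[0,0,0.06],[0,0,0],-1],[[0,0,0.06],[0,0,0],-1]]'

```text
t: 10.52
eef_pos: [0.5836, -0.0217, 0.1663]
tool_rot: [0.0, 0.582, 0.813, 0.0]
contact_force: [1.4, 0.0, 3.5]
gripper_width: 0.006
```

>>> apply_moves --moves '[[[0,0,0.03],[0,0,0],-1],[[0,0,0.05],[0,0,0],-1],[[0,0,0.05],[0,0,0],-1]]'

```text
t: 10.9
eef_pos: [0.5835, -0.0217, 0.1652]
tool_rot: [0.0, 0.582, 0.813, 0.0]
contact_force: [1.8, 0.2, 4.6]
gripper_width: 0.001
```

Press on in small steps until the stop shows as a force rise.

>>> apply_moves --moves '[[[0,0,0.03],[0,0,0],-1],[[0,0,0.04],[0,0,0],-1],[[0,0,0.04],[0,0,0],-1]]'

```text
t: 11.28
eef_pos: [0.5836, -0.0218, 0.1651]
tool_rot: [0.0, 0.582, 0.813, 0.0]
contact_force: [-1.5, 0.0, 12.1]
gripper_width: 0.0
```

Force rose to 12 N at TCP z = 0.1651, which puts the tip at 0.0925, exactly the home height. Raising and checking.

>>> apply_moves --moves '[[[0,0,-0.3],[0,0,0],-1],[[0,0,-1],[0,0,0],-1],[[0,0,-2],[0,0,0],-1],[[0,0,-3],[0,0,0],-1],[[0,0,-4],[0,0,0],-1],[[0,0,-4.1],[0,0,0],-1],[[0,0,-4.1],[0,0,0],-1]]'

```text
t: 12.15
eef_pos: [0.583, -0.0218, 0.2664]
tool_rot: [-0.0, 0.582, 0.813, -0.0]
contact_force: [0.2, 0.1, -0.5]
gripper_width: -0.001
```

```bash
python3 - <<'E'
from h import *
o=get_obs();print(o['t'],o['eef_pos'],o['contact_force'])
wshot('pics/w6.png',1.945,1.945,press=.01)
wcrop('pics/w6.npz','pics/w6c.png',1.945,1.945,press=.01)
c=read_camera('top');cv2.imwrite('pics/t6.png',c['color'][:,:,::-1])
E
```

```text
12.15 [ 0.58301469 -0.02175566  0.26642557] [ 0.2461382   0.12136677 -0.51287918]
```

View pics/w6.png

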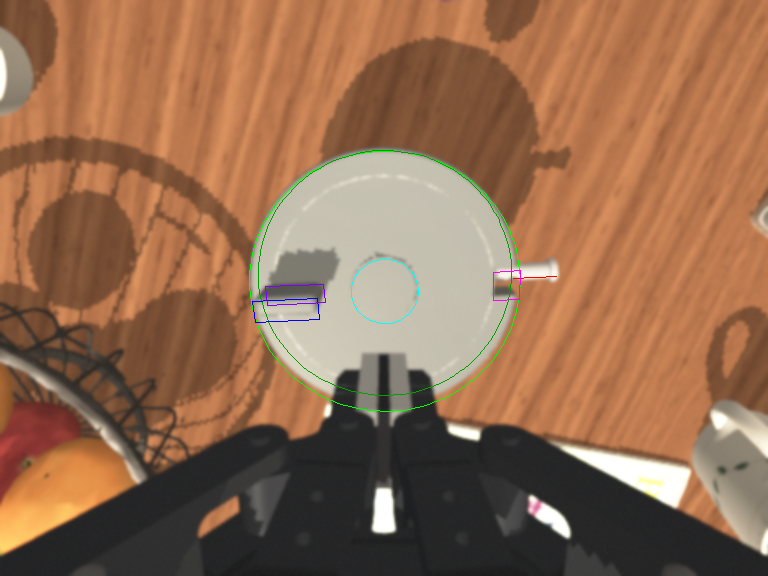

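View pics/w6c.png

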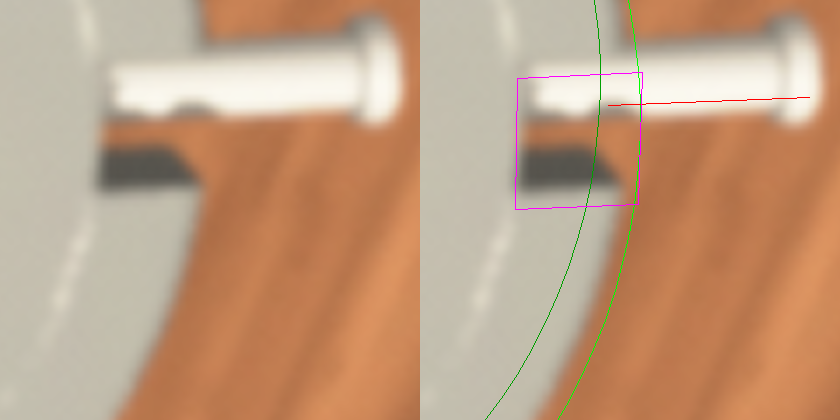

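View pics/t6.png

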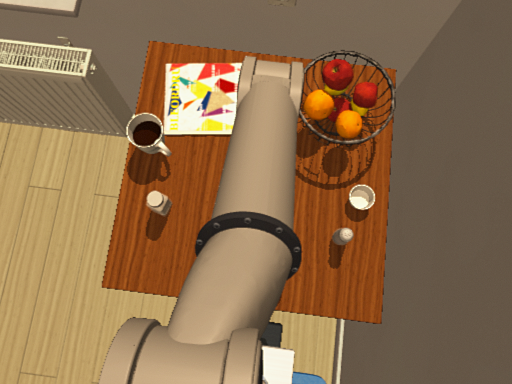

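The pin lies in the slot (crop 105–240, row 85). Model and picture agree with the lid 10 mm down, and the bystanders are at their starting pixels. The tool is clear.

```bash
python3 -c "
from station import *
print(hand_in())"
```

```text
the job is handed in; nothing more can be done
None
```

The chopper is closed and the job is handed in, at about 12 s of the 51 s allowed; no verdict was reported. I pushed the lug of the grey lid about 0.75 rad counter-clockwise with the shut fingertips. Then I pressed the lid's centre pad straight down and raised the arm clear.

**Last checks:**
- **Lid height:** pressing took 3–5 N all the way down. It rose to 12 N only when the fingertip reached z = 0.0925 m, which is the home height, so the lid is down the full 10 mm.
- **Notch over pin:** the wrist picture shows the pin lying in the notch. Before pressing I estimated the notch was 0.5–1.3 mm from the pin, with 3 mm of play either side. I did not re-measure it afterwards.
- **Bystanders:** the mug, salt shaker, spice jar and ramekin look unmoved in the top camera picture, and the arm stayed clear of the purple look-alike.
- **Disagreement:** the wrist camera overlay sat about 2 mm off the lid. That is within the stated calibration error, so I compared notch and pin against each other instead of relying on the overlay.

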